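Run the ring nut onto the humidifier bottle

TASK

Close the incubator's humidifier bottle with the blue-ringed hose cap: set the cap on the neck so that the insert's blue tab sits down in the slot of the rim. Then turn the blue ring nut backward (anticlockwise from above) until its thread start drops, and only then run it forward until it is fully home and finger-tight, without forcing or overtightening it. Let go at the end, and leave the other things on the bench where they are.

Things in the scene. Friction and masses are not known exactly. Their poses are not given: they have to be found in the camera images.
- station: Humidifier unit, fixed: white box 170 x 150 mm, 50 mm high, with an aluminium heating well (to 80 mm up) and a dry clear bottle (74 mm across, shoulder to 122 mm up) clamped upright in it. Origin on the bench, on the bottle's axis; z up. The white neck is 39 mm across, bore 30 mm; a white collar 62 mm across lies round its foot, top 43 mm below the rim.
- rim (a point): Centre of the neck's rim, 165 mm above the bench; axes as the unit's. Outside the neck is a raised right-handed thread, 45 mm over the crests, with two opposite starts 2 mm below the rim; ridges 5 mm apart, lead 10 mm a turn. How its starts lie round the neck differs from bottle to bottle and is not measured.
- slot (a point): Middle of the slot in the rim that takes the insert's tab: 14 mm wide, 14 mm deep, on the unit's -x side, 17 mm from the axis. A blue mark on the collar lies straight below it. Axes as the unit's.
- cap: White hose insert of the cap to be fitted, captive in a blue ring nut: plug 28 mm across, tapering to 17 mm at its foot, 12 mm long; on it a flange 38 mm across, 4 mm thick; two upright hose barbs to 34 mm above the foot, within 13 mm of the axis. Origin: centre of the plug's foot, z up. About 50 g.
- seat (a point): Centre of the underside of the insert's flange, 12 mm above the insert's origin; meets the rim when the insert is seated. Axes as the insert's.
- tab (a point): The insert's blue tab: 6 mm wide, 5 mm high, under the flange on the insert's -x side, this point 17 mm from the axis. A blue fin, 9 x 4 mm, stands 13 mm high on the flange straight above it, pointing out the same way. It enters the slot with about 15 degrees of play either way; off the slot the insert stays 5 mm too high.
- ring: Blue ribbed ring nut, 54 mm across, 27.5 mm high, open in the middle; grip it across its outside. Origin: centre of the skirt's lower edge (on the bench level at the start), z up, turning with the ring. Two opposite lugs inside, 11 mm above the lower edge, ride on the neck's thread. About 60 g.
- ring_turn (a joint): How far the ring is turned on the insert (rad), positive clockwise seen from above, the way that runs it down. Starts within 0.25 of 0; turns freely both ways, taking the insert along until its tab meets the slot's side. With the cap on the neck the lugs rest on the thread and reach a thread start after 15 to 130 degrees of turning backward.
- ring_lift (a joint): Height of the ring above home on the insert (m): 0 = its lip on the flange, 0.008 on the bench, 0.013 hanging. Let go, it sinks by its own weight: to 0.0045 to 0.008 on top of the thread. Turned backward it climbs to 0.008, then drops 4.5 mm off the thread start; turned forward from there it sinks 2.8 mm per 100 degrees, is home after 120 to 150 and begins to bind at 150 to 190.
- ring_top (a point): Centre of the ring's top face, 27.5 mm above its lower edge; axes as the ring's. Once home, the thread squeezes the insert's gasket and the ring stays tight when let go: about 20 N at 0.2 N m, 35 N at 0.3 N m. Finger-tight is 0.1 to 0.3 N m, 10 to 30 degrees past the first resistance; over 60 N between ring and thread, by turning or pressing down, damages the plastic.
- spare_cap: A plain closed grey cap without hose barbs, 54 mm across, 24 mm high; not for this bottle. Origin under its middle.
- objective: Microscope objective standing on its mount, 33 mm across, 55 mm high. Origin under its middle.
- oil: Amber dropper bottle of immersion oil, 28 mm across, 62 mm high. Origin under its middle.
- dish: Clear culture dish with lid, 58 mm across, 12 mm high. Origin under its middle.
- slide_box: Blue box of slides, 85 x 100 x 32 mm. Origin under its middle.
- cleaner: Clear bottle of lens cleaner with a white cap, 42 mm across, 120 mm high. Origin under its middle.
- glass_pack: Small white packet of cover glasses, 52 x 40 x 18 mm. Origin under its middle.
Mind the look-alikes: they are no part of the job. Leave any pink, red or yellow look-alike of the cap alone.

How it is judged (in metres and radians):
On the way, in this order (a step that is already met when the one before it is completed fails the run):
1. the insert is seated on the rim with its tab in the slot (horizontal distance between seat and rim below 0.003 m and z of seat in the frame of rim below 0.0015 m and angle between cap's own z axis and vertical below 0.06 rad), for 0.2 s.
2. the ring has been turned backward and its thread start has dropped, the insert still seated (all of step 1 and value of joint ring_turn below 0 rad and value of joint ring_lift below 0.0041 m), for 0.1 s.
At the end, for the whole second after the job is handed in: The insert is upright (within 0.06 rad) and seated (tab in the slot, flange within 1.5 mm of the rim and 3 mm of its axis), the ring is home (ring_lift below 0.6 mm) and tight enough to press on the thread with more than 3 N, everything at rest and let go (all of step 1 and value of joint ring_lift below 0.0006 m and contact force between ring and station above 3 N and linear speed of cap below 0.01 m/s); the robot touches nothing.
It fails at once if the ring presses on the bottle with more than 60 N (forced or overtightened) (contact force between ring and station above 60 N).
It fails at once if one of the other things on the bench (spare cap, objective, oil, dish, slide box, cleaner, packet) is moved by more than 25 mm (distance of any of spare_cap, objective, oil, dish, slide_box, cleaner, glass_pack from where it was at the start of the episode above 0.025 m).
It also fails if it takes over 72 s, if anything falls off the work surface, if the arm or the gripper's body presses on something with over 40 N, if the wrist force passes 120 N, or if a joint passes its speed limit or range.

ROBOT

A 6-joint arm with a two-finger parallel gripper is mounted at the origin on the work surface. World frame = base frame: x ahead of the robot, y to its left, z up, the work surface at z = 0. Lengths are in m, angles in degrees, forces in N, time in s.
With the tool pointing down it reaches from about 0.3 to 0.75 m from the base axis. Payload 8.5 kg.
Tool frame: the origin (TCP) lies at the very end of the fingers, on their centre line; the grasp point (between the pads) lies 19 mm behind it; z points along the fingers, y is the line along which they close (so a half turn about z gives the same grasp; the last joint's range is limited). The gripper opens to 85 mm and grips with 20 to 120 N. Pads are 22 mm wide; open, the fingers measure 114 mm over their backs; the gripper's body (76 mm by 85 mm) begins 54 mm behind the grasp point. The pads swing forward as they close: fully open they stand 13 mm farther back than shut.
Start: joints at [-82.466, 21.807, 74.336, -0, 83.858, -12.336], TCP at [0.187, -0.517, 0.231] pointing down, gripper open.
Joint ranges: [-178.18, 178.18], [-50.72, 133.34], [12.68, 142.11], [-81.47, 261.47], [9.98, 163.14], [-165.26, 165.26]. Speed limits (degrees/s): [136.94, 136.94, 180, 180, 180, 180].

INTERFACE

Orientations are given as a 3x3 rotation matrix whose columns are the frame's x, y, z axes.
In Python, from rig import env, imaging gives the robot as it stands. The module is installed in compiled form; this text tells all that it offers.
- The arm moves only by the tool arm_command, never from a script. Its arguments are lists of equal length, an entry for each row: "turn": the turn, a rotation vector about the tool's x, y, z in units of 5 degrees (1.0 is 5 degrees), a list of three; "xyz": the shift along the tool's x, y, z in units of 50 mm (1.0 is 50 mm), a list of three; "claw": the finger opening in mm, from 0 to 85.4. A call has 1 to 12 rows; each row shifts and turns the commanded pose from where the row before left it, along the tool's axes as they then stand; what a row does not reach is not made up. A row lasts 1/10 s, in which the tool goes at most 50 mm and 8.59 degrees, less where a joint would pass 70% of its speed; a pose out of reach is approached as far as the arm can. A call is refused whole if a number of a shift passes 1 or a number of a turn 1, either way. A call with a gripper value outside its range is refused whole. The fingers move at their own pace and stop on an object; "squeeze" is the grip in N (left out, the last holds). Time passes only in rows, so rows that do not move let the fingers close. It gives the time, the measured TCP pose, the force, the opening and the grip force at its end, in the units of the state.
- env.observe(): the state, without advancing time (a new reading comes with each control period).
- imaging.get_image(name): name is "scene" or "top" or "wrist"; returns (picture, depth): 400x640x3 uint8, blue, green, red; 400x640 float32, m along the optical axis (not along the pixel's ray), 0 where there is no reading.
- imaging.camera_info(name): a dict with "camera_matrix" (3x3 intrinsics, pixels), "rvec" (rotation vector, rad) and "tvec" (3), from world to camera coordinates, as OpenCV has them. Camera axes: x right, y down, z forward; pixel columns grow to the right and rows downward; lengths in m; the calibration is good to about 2 mm. A picture is of the moment at which its call begins: read the wrist's pose just before it. camera_info takes no time and is no camera call; for the wrist camera it gives the pose at the moment of the call.
- env.close_job(): hands the job in; it is judged then, once.
The state is a dict: "time_s": time; "q": joint angles; "qvel": joint speeds; "joint_efforts": joint torques, N m; "position": TCP position; "tool_rot": TCP orientation; "ft_force": force on the tool from outside, world axes, zero at the start; "wrist_torque": the same for the moment, N m; "grip_width": finger opening in m; "gripper_force": force on a finger pad.
Only numpy, scipy, OpenCV 4.12 (cv2) and the standard library are available. Lean on these libraries where they do the work, as an engineer would, in place of code of your own. Each camera call takes 0.05 s, during which the arm holds its last target. There are 200 camera calls.

## Working session

There is one attempt and no reset: what is moved stays moved. The work goes in short steps, Python scripts to look and compute and a tool call to move; the robot and the scene stay as the last step left them, time stands still between calls to the robot, and variables do not carry over. Pictures are saved under pics/ and viewed, at most 10 in all, crops included, and the job is handed in when it is done.

Besides the shell and the picture viewer there is one more tool, called after ">>>" as a command line: name --argument value ..., lists and objects as JSON in quotes. arm_command: Moves the arm, as the interface text tells. Its arguments: {"type":"object","properties":{"turn":{"type":"array"},"xyz":{"type":"array"},"claw":{"type":"array"},"squeeze":{"type":"number"}},"required":["turn","xyz","claw"]}

```bash
mkdir -p pics
cat > h.py <<'E'
import numpy as np,cv2
from rig import env,imaging
np.set_printoptions(precision=4,suppress=True)
def cam(n):
    c=imaging.camera_info(n);R=cv2.Rodrigues(np.array(c["rvec"],float))[0];return np.array(c["camera_matrix"]),R,np.array(c["tvec"],float).reshape(3)
def ray(px,c,z):
    K,R,t=c;d=R.T@np.linalg.inv(K)@np.array([px[0],px[1],1.]);o=-R.T@t
    return o+d*(z-o[2])/d[2]
def proj(P,c):
    K,R,t=c;p=K@(R@np.array(P,float)+t);return p[:2]/p[2]
E
python3 - <<'E'
from h import *
s=env.observe();print(s)
a=[]
for n in("scene","top"):
    im,d=imaging.get_image(n);cv2.imwrite(f"pics/{n}0.png",im);np.savez(f"{n}0.npz",im=im,d=d)
    K,R,t=cam(n);print(n,K[0,0],-R.T@t,R[2])
E
```

```text
{'time_s': 0.0, 'q': array([-82.4656,  21.8395,  74.3875,   0.0007,  83.8587, -12.3358]), 'qvel': array([ 0.0016,  0.018 ,  0.0478, -0.0047, -0.0128, -0.0015]), 'joint_efforts': array([  0.0005, -44.8463, -23.1281,  -0.0001,   0.0048,   0.    ]), 'position': array([ 0.1869, -0.5169,  0.2307]), 'tool_rot': array([[ 0.9405,  0.3399, -0.0002],
       [ 0.3399, -0.9405,  0.0015],
       [ 0.0003, -0.0015, -1.    ]]), 'ft_force': array([0.2922, 0.1987, 0.1335]), 'wrist_torque': array([-0.0349,  0.0285, -0.0609]), 'gripper_force': 0.0, 'grip_width': 0.08537749580586822}
scene 478.5399681334852 [1.5158 0.3074 0.8018] [-0.7885 -0.2557 -0.5593]
top 473.75347126705753 [ 0.4412 -0.0068  1.2553] [ 0.0882 -0.0107 -0.996 ]
```

View pics/scene0.png

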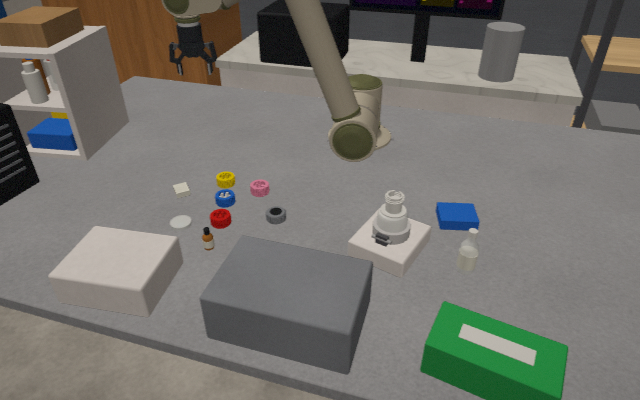

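View pics/top0.png

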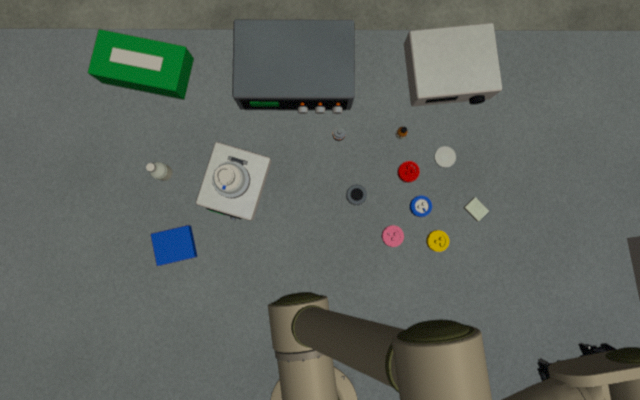

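The scene view shows the blue cap at (226,198) and the bottle at (393,215). In the top view the blue cap is at (421,206), the rim near (228,175), and the blue mark near (223,188).

Run:
```python
from h import *
im=np.load("top0.npz")["im"];d=np.load("top0.npz")["d"];c=cam("top")
hsv=cv2.cvtColor(im,cv2.COLOR_BGR2HSV)
b=cv2.inRange(hsv,(100,120,60),(130,255,255))
n,l,st,ce=cv2.connectedComponentsWithStats(b)
for i in range(1,n):
    if st[i,4]>=2: print(ce[i],st[i,2:],ray(ce[i],c,0.0275),ray(ce[i],c,0.122))
# depth based: heights in station region
K,R,t=c
v,u=np.mgrid[0:400,0:640];P=np.stack([(u-K[0,2])/K[0,0]*d,(v-K[1,2])/K[1,1]*d,d],-1);W=(P-t)@R
def reg(z0,z1,box):
    x0,x1,y0,y1=box;m=(W[...,2]>z0)&(W[...,2]<z1)&(d>0);mm=np.zeros_like(m);mm[y0:y1,x0:x1]=m[y0:y1,x0:x1]
    p=W[mm];return len(p),(p.min(0)+p.max(0))/2,np.ptp(p,axis=0),mm
for z in((.155,.175),(.112,.13),(.04,.06)):
    n_,ctr,ext,mm=reg(*z,(180,290,130,230));print(z,n_,ctr,ext)
    if z[0]==.04:
        q=cv2.minAreaRect(W[mm][:,:2].astype(np.float32));print(q)
print(reg(.015,.06,(405,438,190,222))[:3])
a=im[130:230,180:280];bb=im[185:228,400:443]
cv2.imwrite("pics/c1.png",np.hstack([cv2.resize(a,(400,400),interpolation=2),cv2.resize(bb,(400,400),interpolation=2)]))
```

```text
[223.5 187. ] [2 3 6] [0.5609 0.2321 0.0275] [0.5517 0.2137 0.122 ]
[420.2406 205.9717] [ 22  22 212] [ 0.512  -0.2794  0.0275] [ 0.5065 -0.2584  0.122 ]
[173.2922 244.9808] [  46   40 1352] [0.4112 0.358  0.0275] [0.4135 0.3299 0.122 ]
(0.155, 0.175) 173 [0.5762 0.2063 0.1639] [0.043  0.0446 0.0174]
(0.112, 0.13) 312 [0.5746 0.2046 0.1209] [0.0683 0.0669 0.0178]
(0.04, 0.06) 2715 [0.5763 0.2054 0.0496] [0.1982 0.1861 0.0191]
((0.5736302733421326, 0.20695826411247253), (0.15142612159252167, 0.1751878261566162), 73.22708892822266)
(335, array([ 0.5122, -0.2814,  0.026 ]), array([0.0526, 0.0542, 0.0218]))
```

View pics/c1.png

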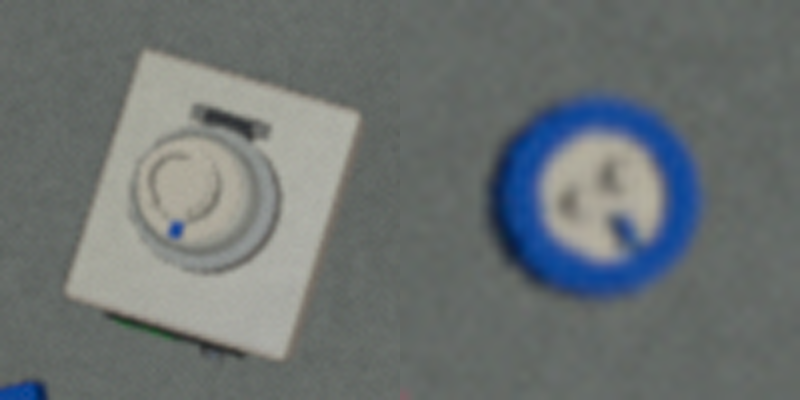

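The bottle rim is at about (0.576, 0.206), with unit yaw about -18°. The cap is at (0.512, -0.280), with its fin toward about 214°. I'm moving above the cap.

>>> arm_command --turn '[[0,0,0],[0,0,0],[0,0,0],[0,0,0],[0,0,0],[0,0,0],[0,0,0],[0,0,0],[0,0,0],[0,0,0]]' --xyz '[[0.77,-0.22,0],[0.77,-0.22,0],[0.77,-0.22,0],[0.77,-0.22,0],[0.77,-0.22,0],[0.77,-0.22,0],[0.77,-0.22,0],[0.77,-0.22,0],[0.77,-0.22,0],[0.77,-0.22,0]]' --claw '[80,80,80,80,80,80,80,80,80,80]'

```text
time_s: 1.1
position: [0.5127, -0.2816, 0.231]
tool_rot: [[0.94, 0.34, -0.001], [0.34, -0.94, 0.0], [-0.0, -0.001, -1.0]]
ft_force: [0.4, -0.7, -0.4]
grip_width: 0.0798
gripper_force: 0.0
```

>>> arm_command --turn '[[0,0,-1],[0,0,-1],[0,0,-1],[0,0,-1],[0,0,-1],[0,0,-1],[0,0,-1],[0,0,-1],[0,0,-1],[0,0,-1]]' --xyz '[[0,0,0],[0,0,0],[0,0,0],[0,0,0],[0,0,0],[0,0,0],[0,0,0],[0,0,0],[0,0,0],[0,0,0]]' --claw '[80,80,80,80,80,80,80,80,80,80]'

```text
time_s: 2.1
position: [0.5115, -0.2828, 0.2309]
tool_rot: [[0.341, 0.94, -0.001], [0.94, -0.341, 0.001], [0.0, -0.001, -1.0]]
ft_force: [0.0, -0.4, 0.7]
grip_width: 0.0799
gripper_force: 0.0
```

>>> arm_command --turn '[[0,0,-1],[0,0,-1],[0,0,-1],[0,0,-1],[0,0,-1],[0,0,-1],[0,0,-1],[0,0,-1],[0,0,-1],[0,0,-1]]' --xyz '[[0,0,0],[0,0,0],[0,0,0],[0,0,0],[0,0,0],[0,0,0],[0,0,0],[0,0,0],[0,0,0],[0,0,0]]' --claw '[80,80,80,80,80,80,80,80,80,80]'

```text
time_s: 3.1
position: [0.5115, -0.2828, 0.2309]
tool_rot: [[-0.501, 0.865, -0.001], [0.865, 0.501, 0.001], [0.001, -0.0, -1.0]]
ft_force: [0.1, -0.0, 0.4]
grip_width: 0.0801
gripper_force: 0.0
```

>>> arm_command --turn '[[0,0,-1],[0,0,-1],[0,0,-1],[0,0,-1],[0,0,-1],[0,0,-1],[0,0,-1],[0,0,-1],[0,0,-1],[0,0,0],[0,0,0]]' --xyz '[[0,0,0],[0,0,0],[0,0,0],[0,0,0],[0,0,0],[0,0,0],[0,0,0],[0,0,0],[0,0,0],[0,0,0],[0,0,0]]' --claw '[80,80,80,80,80,80,80,80,80,80,80]'

```text
time_s: 4.2
position: [0.5116, -0.2829, 0.2311]
tool_rot: [[-0.965, 0.263, -0.0], [0.263, 0.965, 0.0], [0.0, 0.0, -1.0]]
ft_force: [0.2, 0.1, -0.1]
grip_width: 0.08
gripper_force: 0.0
```

Run:
```python
from h import *
s=env.observe();print(s["time_s"],s["position"],s["q"],s["tool_rot"][:,0],s["grip_width"])
c=cam("wrist");im,d=imaging.get_image("wrist");np.savez("w1.npz",im=im,d=d);cv2.imwrite("pics/w1.png",im)
print(-c[1].T@c[2],c[1][2])
hsv=cv2.cvtColor(im,cv2.COLOR_BGR2HSV)
b=cv2.inRange(hsv,(100,120,60),(130,255,255));n,l,st,ce=cv2.connectedComponentsWithStats(b)
for i in range(1,n):
    if st[i,4]>30:
        e=max(cv2.findContours((l==i).astype(np.uint8),0,2)[0],key=len);(x,y),r=cv2.minEnclosingCircle(e)
        print(ce[i],st[i],(x,y),r,ray((x,y),c,0.0275),ray(ce[i],c,0.0275))
```

```text
4.2 [ 0.5116 -0.2829  0.2311] [ -40.5378   25.3438   68.6096    0.001    86.0778 -115.2736] [-0.9647  0.2633  0.0005] 0.08001473253035585
[ 0.4412 -0.2639  0.374 ] [ 0.274  -0.0758 -0.9587]
[319.3087 175.4795] [298 154  44  45 878] (319.3888854980469, 176.11111450195312) 22.54258155822754 [ 0.5096 -0.2801  0.0275] [ 0.5088 -0.28    0.0275]
```

View pics/w1.png

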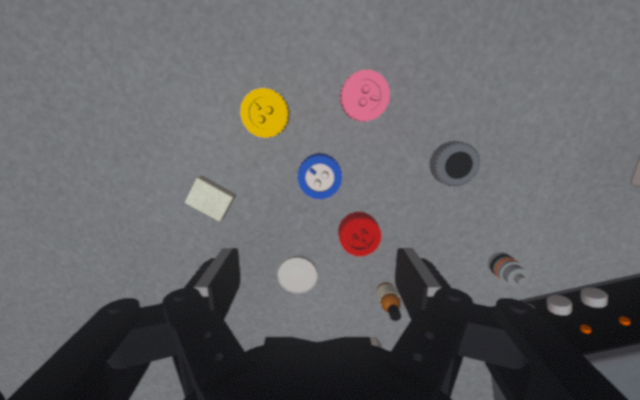

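The wrist view shows the blue cap at (319,176) with its fin near (312,171). Now I'll measure the fin and mark directions from both the top and wrist views.

Run:
```python
from h import *
def fin(f,n,ctr,zs):
    im=np.load(f)["im"];c=cam(n);hsv=cv2.cvtColor(im,cv2.COLOR_BGR2HSV)
    b=cv2.inRange(hsv,(100,90,30),(130,255,255));v,u=np.nonzero(b)
    for z in zs:
        P=np.array([ray(p,c,z)[:2] for p in zip(u,v) if np.hypot(*(ray(p,c,z)[:2]-ctr))<.06])-ctr
        r=np.hypot(*P.T);m=r<.0155;a=P[m].mean(0);print(n,z,m.sum(),a,np.degrees(np.arctan2(a[1],a[0])))
fin("w1.npz","wrist",[.5096,-.2801],[.0275])
fin("top0.npz","top",[.5115,-.2800],[.0275])
```

```text
wrist 0.0275 19 [-0.0089 -0.0072] -140.99252100816275
top 0.0275 3 [-0.0083 -0.0082] -135.42106044051135
```

>>> arm_command --turn '[[0,0,0],[0,0,0],[0,0,0],[0,0,0],[0,0,0],[0,0,0],[0,0,0],[0,0,0]]' --xyz '[[0.04,0.05,0.8],[0,0,0.8],[0,0,0.8],[0,0,0.8],[0,0,0.6],[0,0,0.4],[0,0,0.3],[0,0,0]]' --claw '[75,75,75,75,75,75,75,75]' --squeeze 30

```text
time_s: 5.05
position: [0.5095, -0.2794, 0.0044]
tool_rot: [[-0.965, 0.262, -0.003], [0.262, 0.965, 0.003], [0.004, 0.002, -1.0]]
ft_force: [0.0, -0.3, -0.7]
grip_width: 0.0749
gripper_force: 0.0
```

>>> arm_command --turn '[[0,0,0],[0,0,0],[0,0,0],[0,0,0],[0,0,0],[0,0,0],[0,0,0],[0,0,0]]' --xyz '[[0,0,0],[0,0,0],[0,0,0],[0,0,0],[0,0,0],[0,0,0],[0,0,0],[0,0,0]]' --claw '[50,50,50,50,50,50,50,50]'

```text
time_s: 5.85
position: [0.5108, -0.2803, 0.0075]
tool_rot: [[-0.965, 0.261, 0.002], [0.261, 0.965, -0.001], [-0.002, -0.001, -1.0]]
ft_force: [-0.2, 0.7, 6.9]
grip_width: 0.0534
gripper_force: 32.2
```

>>> arm_command --turn '[[0,0,0],[0,0,0],[0,0,0],[0,0,0],[0,0,0],[0,0,0],[0,0,0],[0,0,0],[0,0,0]]' --xyz '[[0,0,-0.15],[0,0,-0.4],[0,0,-0.7],[0,0,-0.8],[0,0,-0.8],[0,0,-0.8],[0,0,-0.7],[0,0,-0.3],[0,0,0]]' --claw '[50,50,50,50,50,50,50,50,50]'

```text
time_s: 6.75
position: [0.5107, -0.2803, 0.2415]
tool_rot: [[-0.965, 0.261, 0.004], [0.261, 0.965, -0.003], [-0.004, -0.002, -1.0]]
ft_force: [0.2, 0.7, -2.3]
grip_width: 0.0532
gripper_force: 32.3
```

Run:
```python
from h import *
s=env.observe();print(s["time_s"],s["position"],s["q"],s["ft_force"],s["grip_width"],s["gripper_force"])
T=s["tool_rot"];d=np.array([.5757,.2058,.24])-s["position"];print("delta tool /50mm",T.T@d/.05)
im,dd=imaging.get_image("wrist");np.savez("w2.npz",im=im,d=dd);cv2.imwrite("pics/w2.png",im[150:400,180:460])
```

```text
6.75 [ 0.5107 -0.2803  0.2415] [ -40.3914   24.6252   68.072    -0.0008   87.0249 -115.2608] [ 0.2264  0.6762 -2.2538] 0.05318047476457717 32.29417971801013
delta tool /50mm [1.2833 9.7236 0.0034]
```

View pics/w2.png

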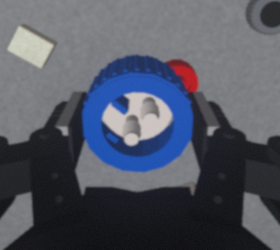

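The cap is held level, and the insert hasn't rotated in the ring. I'll rotate it clockwise by 56°, then approach and look at the rim from close by.

>>> arm_command --turn '[[0,0,0.6],[0,0,1],[0,0,1],[0,0,1],[0,0,1],[0,0,1],[0,0,1],[0,0,1],[0,0,1],[0,0,1],[0,0,1],[0,0,0.6]]' --xyz '[[0,0,0],[0,0,0],[0,0,0],[0,0,0],[0,0,0],[0,0,0],[0,0,0],[0,0,0],[0,0,0],[0,0,0],[0,0,0],[0,0,0]]' --claw '[50,50,50,50,50,50,50,50,50,50,50,50]'

```text
time_s: 8.0
position: [0.5098, -0.2796, 0.2369]
tool_rot: [[-0.32, 0.947, -0.003], [0.947, 0.32, 0.002], [0.003, -0.002, -1.0]]
ft_force: [0.9, -0.3, -0.9]
grip_width: 0.0532
gripper_force: 32.3
```

Run:
```python
from h import *
s=env.observe();print(s["time_s"],s["position"],s["q"],s["tool_rot"][:,0])
T=s["tool_rot"];d=np.array([.5757,.1158,.2415])-s["position"];print("delta tool /50mm",T.T@d/.05)
```

```text
8.0 [ 0.5098 -0.2796  0.2369] [-40.3981  24.889   68.3978  -0.003   86.9222 -59.0835] [-0.3204  0.9473  0.0031]
delta tool /50mm [ 7.0685  3.7818 -0.0778]
```

>>> arm_command --turn '[[0,0,0],[0,0,0],[0,0,0],[0,0,0],[0,0,0],[0,0,0],[0,0,0],[0,0,0],[0,0,0],[0,0,0],[0,0,0],[0,0,0]]' --xyz '[[0.3,0.15,0],[0.7,0.4,0],[0.8,0.4,0],[0.8,0.4,0],[0.8,0.4,0],[0.8,0.4,0],[0.8,0.43,0],[0.8,0.45,0],[0.7,0.45,0],[0.4,0.2,0],[0.17,0.1,-0.08],[0,0,0]]' --claw '[50,50,50,50,50,50,50,50,50,50,50,50]'

```text
time_s: 9.2
position: [0.5746, 0.1167, 0.2427]
tool_rot: [[-0.326, 0.945, -0.0], [0.945, 0.326, 0.0], [0.0, -0.0, -1.0]]
ft_force: [0.6, -0.2, -0.8]
grip_width: 0.0532
gripper_force: 32.3
```

>>> arm_command --turn '[[0,0,0],[0,0,0],[0,0,0]]' --xyz '[[0,0,0],[0,0,0],[0,0,0]]' --claw '[50,50,50]'

```text
time_s: 9.5
position: [0.5748, 0.1146, 0.2428]
tool_rot: [[-0.322, 0.947, -0.0], [0.947, 0.322, -0.0], [-0.0, -0.0, -1.0]]
ft_force: [0.4, 0.6, -0.7]
grip_width: 0.0531
gripper_force: 32.3
```

Run:
```python
from h import *
s=env.observe();print(s["time_s"],s["position"],s["q"],s["tool_rot"])
c=cam("wrist");im,dd=imaging.get_image("wrist");np.savez("w3.npz",im=im,d=dd,R=c[1],t=c[2],K=c[0]);cv2.imwrite("pics/w3.png",im)
print(proj([.5757,.2058,.165],c))
```

```text
9.5 [0.5748 0.1146 0.2428] [ -0.2891  25.0774  67.1045  -0.0052  87.829  -19.076 ] [[-0.3221  0.9467 -0.0002]
 [ 0.9467  0.3221 -0.0001]
 [-0.     -0.0002 -1.    ]]
[359.7628  96.7154]
```

View pics/w3.png

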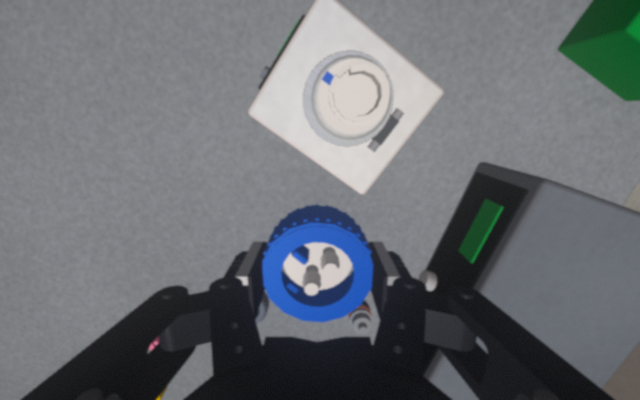

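The rim is near (360,93), the blue mark at (328,77), the slot at about (340,72), and the cap fin at (301,256).

Run:
```python
from h import *
f=np.load("w3.npz");im,d,K,R,t=[f[k] for k in("im","d","K","R","t")];c=(K,R,t)
v,u=np.mgrid[0:400,0:640];P=np.stack([(u-K[0,2])/K[0,0]*d,(v-K[1,2])/K[1,1]*d,d],-1);W=(P-t)@R
m=(W[...,2]>.159)&(W[...,2]<.171)&(d>0)&(v<200);p=W[m]
(x,y),r=cv2.minEnclosingCircle(p[:,:2].astype(np.float32));print("rim",len(p),x,y,r,(p.min(0)+p.max(0))/2,np.median(p[:,2]))
m=(W[...,2]>.115)&(W[...,2]<.129)&(d>0)&(v<200);p=W[m];(x2,y2),r=cv2.minEnclosingCircle(p[:,:2].astype(np.float32));print("collar",x2,y2,r,np.median(p[:,2]))
# box
m=(W[...,2]>.046)&(W[...,2]<.055)&(d>0)&(v<200);print("box",cv2.minAreaRect(W[m][:,:2].astype(np.float32)))
hsv=cv2.cvtColor(im,cv2.COLOR_BGR2HSV);b=cv2.inRange(hsv,(100,120,60),(130,255,255));b[150:]=0
n,l,st,ce=cv2.connectedComponentsWithStats(b)
for i in range(1,n):
    if st[i,4]>8: q=ray(ce[i],c,.122);print(ce[i],st[i,4],q,np.degrees(np.arctan2(q[1]-y2,q[0]-x2)),np.degrees(np.arctan2(q[1]-y,q[0]-x)))
# insert fin & barbs in held frame: white region of insert
b=cv2.inRange(hsv,(100,120,30),(130,255,255))[240:300,275:365];n,l,st,ce=cv2.connectedComponentsWithStats(b)
s=env.observe();print("ringpx",proj(s["position"]+[0,0,.02],c),[proj(s["position"]+np.array([.0165*np.cos(a),.0165*np.sin(a),.0165]),c) for a in np.radians([147,162,177])], proj(s["position"]+[0,0,.0165],c))
cv2.imwrite("pics/c3.png",cv2.resize(im[200:330,255:385],None,fx=4,fy=4,interpolation=2))
```

```text
rim 1563 0.5751926302909851 0.207977756857872 0.022879350930452347 [0.575  0.2081 0.1632] 0.16435721403595696
collar 0.6893538236618042 0.20408910512924194 0.14763253927230835 0.12253373652766295
box ((0.6774375438690186, 0.23453953862190247), (0.429617315530777, 0.21083520352840424), 18.825870513916016)
[327.5517  77.4828] 58 [0.549  0.2158 0.122 ] 175.24663529706837 163.46687655193787
ringpx [318.5227 272.426 ] [array([297.3776, 244.784 ]), array([291.3125, 250.5917]), array([287.208 , 257.5693])] [318.4985 268.7281]
```

View pics/c3.png

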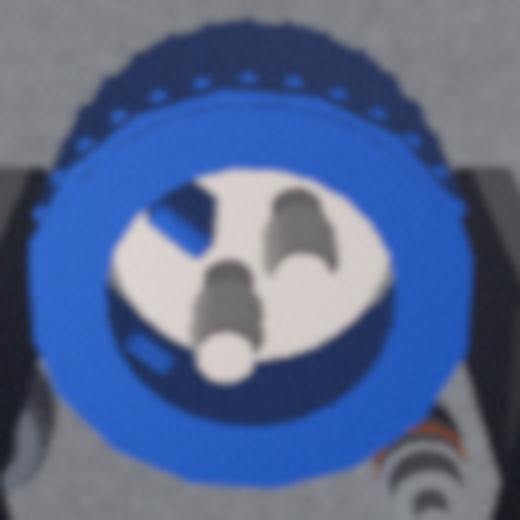

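Run:
```python
from h import *
f=np.load("w3.npz");c=(f["K"],f["R"],f["t"]);tcp=np.array([.5748,.1146,.2428])
for dz in(.0215,):
    a=ray((330,267.5),c,tcp[2]+dz);b=ray((311.2,289.5),c,tcp[2]+dz);print(a-tcp,b-tcp,(a+b)/2-tcp,np.hypot(*(a-b)[:2]),np.degrees(np.arctan2(*(a-b)[1::-1])))
# fin inner foot (z=flange top = foot+16 -> tcp+3.5mm)
p=ray((255+205/4,200+256/4),c,tcp[2]+.0035);print(p-tcp)
# fin top outer/inner visible (tcp+16.5)
s=env.observe();d=np.array([.5755,.2072,.2100])-s["position"];print(s["position"],s["tool_rot"].T@d/.05)
```

```text
[0.0041 0.0052 0.0215] [-0.0006 -0.0091  0.0215] [ 0.0017 -0.0019  0.0215] 0.015019427938801785 71.92732276771223
[-0.0048 -0.0063  0.0035]
[0.5748 0.1147 0.2428] [1.7466 0.6087 0.656 ]
```

The barb line is at 72°, so the fin is at 162° and the slot at about 162°: aligned. I'm moving over the neck.

>>> arm_command --turn '[[0,0,0],[0,0,0],[0,0,0],[0,0,0],[0,0,0],[0,0,0],[0,0,0],[0,0,0],[0,0,0],[0,0,0],[0,0,0]]' --xyz '[[0.3,0.1,0],[0.5,0.2,0],[0.5,0.2,0],[0.3,0.1,0],[0.15,0.01,0],[0,0,0.1],[0,0,0.2],[0,0,0.2],[0,0,0.15],[0,0,0],[0,0,0]]' --claw '[50,50,50,50,50,50,50,50,50,50,50]'

```text
time_s: 10.65
position: [0.5755, 0.208, 0.2103]
tool_rot: [[-0.323, 0.946, -0.0], [0.946, 0.323, -0.0], [0.0, -0.0, -1.0]]
ft_force: [-0.5, -0.2, -1.8]
grip_width: 0.0532
gripper_force: 32.3
```

Run:
```python
from h import *
s=env.observe();print(s["time_s"],s["position"],s["ft_force"],s["wrist_torque"])
d=np.array([.5755,.2070,.1700])-s["position"];print(s["tool_rot"].T@d/.05)
```

```text
10.65 [0.5755 0.208  0.2103] [-0.4694 -0.1666 -1.8301] [ 0.0114 -0.0132  0.0384]
[-0.0189 -0.0072  0.8051]
```

>>> arm_command --turn '[[0,0,0],[0,0,0],[0,0,0],[0,0,0],[0,0,0],[0,0,0],[0,0,0],[0,0,0]]' --xyz '[[-0.02,0,0.1],[0,0,0.14],[0,0,0.14],[0,0,0.14],[0,0,0.14],[0,0,0.14],[0,0,0],[0,0,0]]' --claw '[50,50,50,50,50,50,50,50]'

```text
time_s: 11.45
position: [0.5757, 0.2074, 0.1703]
tool_rot: [[-0.324, 0.946, -0.0], [0.946, 0.324, 0.0], [0.0, -0.0, -1.0]]
ft_force: [-0.7, -0.3, -0.9]
grip_width: 0.053
gripper_force: 32.3
```

>>> arm_command --turn '[[0,0,0],[0,0,0],[0,0,0],[0,0,0],[0,0,0],[0,0,0]]' --xyz '[[0,0,0.03],[0,0,0.03],[0,0,0.03],[0,0,0.03],[0,0,0],[0,0,0]]' --claw '[50,50,50,50,50,50]'

```text
time_s: 12.05
position: [0.5757, 0.2075, 0.1642]
tool_rot: [[-0.323, 0.946, -0.0], [0.946, 0.323, 0.0], [0.0, 0.0, -1.0]]
ft_force: [0.1, 1.9, -1.2]
grip_width: 0.0528
gripper_force: 32.3
```

Run:
```python
from h import *
s=env.observe();print(s["time_s"],s["position"],s["ft_force"],s["wrist_torque"])
c=cam("wrist");im,dd=imaging.get_image("wrist");np.savez("w4.npz",im=im,d=dd,R=c[1],t=c[2],K=c[0]);cv2.imwrite("pics/w4.png",cv2.resize(im[190:330,245:395],None,fx=4,fy=4,interpolation=2))
```

```text
12.05 [0.5757 0.2075 0.1642] [ 0.0655  1.9303 -1.2017] [0.3814 0.0349 0.0192]
```

View pics/w4.png

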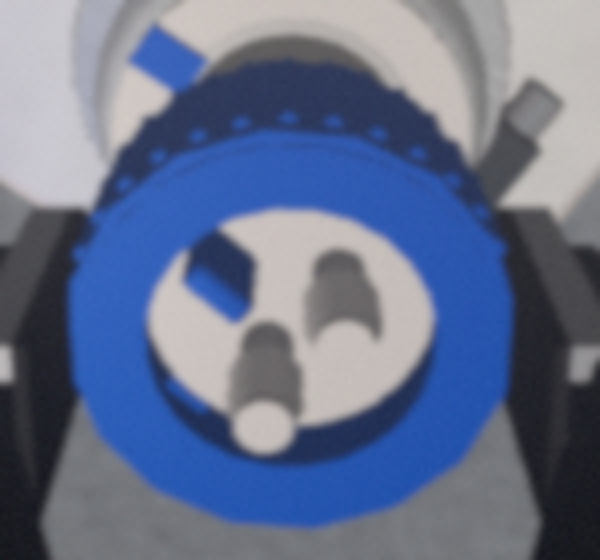

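The insert has risen inside the ring and the fin points at the blue mark. I'll check the flange height by depth.

```bash
cat > z.py <<'E'
from h import *
def zs(f):
    f=np.load(f);im,d,K,R,t=[f[k] for k in("im","d","K","R","t")]
    v,u=np.mgrid[0:400,0:640];P=np.stack([(u-K[0,2])/K[0,0]*d,(v-K[1,2])/K[1,1]*d,d],-1);W=(P-t)@R
    hsv=cv2.cvtColor(im,cv2.COLOR_BGR2HSV);w=(hsv[...,1]<50)&(hsv[...,2]>170)
    box=(u>280)&(u<358)&(v>235)&(v<305)&(d>0)
    bl=(hsv[...,0]>100)&(hsv[...,0]<130)&(hsv[...,1]>120)&(u>262)&(u<375)&(v>220)&(v<322)&(hsv[...,2]>150)
    a=W[box&w][:,2];b=W[bl][:,2];r=W[bl&(abs(W[...,2]-np.percentile(b,70))<.004)]
    print("flange",[round(np.percentile(a,q),4) for q in(10,30,50,70)],"ringtop",[round(np.percentile(b,q),4) for q in(50,70,85)],"ringctr",(r.min(0)+r.max(0))/2)
if __name__=="__main__":
    import sys
    for a in sys.argv[1:]: zs(a)
E
python3 z.py w3.npz w4.npz
```

```text
flange [np.float64(0.2459), np.float64(0.2464), np.float64(0.2467), np.float64(0.2471)] ringtop [np.float64(0.2629), np.float64(0.2633), np.float64(0.2636)] ringctr [0.5745 0.1129 0.2622]
flange [np.float64(0.1733), np.float64(0.1739), np.float64(0.1742), np.float64(0.1746)] ringtop [np.float64(0.1844), np.float64(0.1847), np.float64(0.1851)] ringctr [0.5753 0.2063 0.1844]
```

Run:
```python
from h import *
for fn in("w3.npz","w4.npz"):
    f=np.load(fn);im,d,K,R,t=[f[k] for k in("im","d","K","R","t")]
    v,u=np.mgrid[0:400,0:640];P=np.stack([(u-K[0,2])/K[0,0]*d,(v-K[1,2])/K[1,1]*d,d],-1);W=(P-t)@R
    hsv=cv2.cvtColor(im,cv2.COLOR_BGR2HSV);w=(hsv[...,1]<50)&(hsv[...,2]>170)&(u>280)&(u<358)&(v>235)&(v<305)&(d>0)
    p=W[w];m=abs(p[:,2]-np.median(p[:,2]))<.003;p=p[m];A=np.c_[p[:,:2]-p[:,:2].mean(0),np.ones(len(p))]
    k=np.linalg.lstsq(A,p[:,2],rcond=None)[0];print(fn,len(p),"slope",k,"noise",np.std(p[:,2]-A@k))
c=tuple(np.load("w4.npz")[k] for k in("K","R","t"));tcp=np.array([.5757,.2075,.1642])
# barb tips in w4 crop; tip z = flange top+.018
a=ray((245+343/4,190+338/4),c,.1742+.018);b=ray((245+264/4,190+428/4),c,.1742+.018)
print(a,b,(a+b)/2,np.hypot(*(a-b)[:2]),np.degrees(np.arctan2(*(a-b)[1::-1])))
f=np.load("w4.npz");hsv=cv2.cvtColor(f["im"],cv2.COLOR_BGR2HSV);b=cv2.inRange(hsv,(100,120,60),(130,255,255));b[212:]=0
n,l,st,ce=cv2.connectedComponentsWithStats(b)
for i in range(1,n):
    if st[i,4]>20: print(ce[i],st[i],ray(ce[i],c,.122))
```

```text
w3.npz 1327 slope [-0.0021  0.0036  0.2466] noise 0.0005546816517795496
w4.npz 1595 slope [-0.0022  0.001   0.1741] noise 0.0005695772047015537
[0.5798 0.2129 0.1922] [0.5751 0.1987 0.1922] [0.5774 0.2058 0.1922] 0.014880869796356761 71.50176481739737
[194.6451  13.7269] [ 135    0  109   34 2973] [0.4683 0.3061 0.122 ]
[286.5658 204.7763] [278 197  18  15 152] [0.5506 0.2148 0.122 ]
[317.5156 209.6406] [306 207  23   5  64] [0.5716 0.2183 0.122 ]
```

The flange sits level but about 5 mm high. With the camera bias removed, the insert is about 3 mm off the rim's axis toward -y, and the lateral force agrees. I'll shift by about 2.3 mm and recheck.

>>> arm_command --turn '[[0,0,0],[0,0,0],[0,0,0],[0,0,0]]' --xyz '[[0.02,-0.01,0],[0.03,-0.01,0],[0,0,0],[0,0,0]]' --claw '[50,50,50,50]'

```text
time_s: 12.5
position: [0.5742, 0.2092, 0.1645]
tool_rot: [[-0.323, 0.946, 0.001], [0.946, 0.323, -0.0], [-0.001, 0.0, -1.0]]
ft_force: [1.7, -0.3, 0.4]
grip_width: 0.0534
gripper_force: 32.3
```

```bash
cat > look.py <<'E'
from h import *
import sys,z
s=env.observe();print(s["time_s"],s["position"],s["ft_force"],s["wrist_torque"],s["q"][5],"w",s["grip_width"])
c=cam("wrist");im,dd=imaging.get_image("wrist");n=sys.argv[1];np.savez(n+".npz",im=im,d=dd,R=c[1],t=c[2],K=c[0])
z.zs(n+".npz");cv2.imwrite(f"pics/{n}.png",cv2.resize(im[190:330,245:395],None,fx=4,fy=4,interpolation=2))
E
python3 look.py w5
```

```text
12.5 [0.5742 0.2092 0.1645] [ 1.717  -0.3492  0.3532] [-0.1611 -0.2252  0.0055] -9.916680211171714 w 0.05342324522863346
flange [np.float64(0.1687), np.float64(0.1691), np.float64(0.1695), np.float64(0.1699)] ringtop [np.float64(0.1846), np.float64(0.1849), np.float64(0.1852)] ringctr [0.574  0.2077 0.1839]
```

The insert has dropped and is seated, with the flange at 0.1695. Next I'll release so the ring sinks onto the thread, then lower the fingers for a more central grip.

>>> arm_command --turn '[[0,0,0],[0,0,0],[0,0,0],[0,0,0],[0,0,0],[0,0,0],[0,0,0],[0,0,0],[0,0,0]]' --xyz '[[0,0,0],[0,0.01,0],[0,0,0],[0,0,0],[0,0,0.1],[0,0,0.15],[0,0,0.15],[0,0,0.03],[0,0,0]]' --claw '[64,64,64,64,64,64,64,64,64]'

```text
time_s: 13.45
position: [0.5743, 0.2095, 0.1423]
tool_rot: [[-0.323, 0.946, -0.001], [0.946, 0.323, -0.0], [0.0, -0.001, -1.0]]
ft_force: [1.0, -0.6, 0.2]
grip_width: 0.064
gripper_force: 0.0
```

```bash
python3 look.py w6
```

```text
13.45 [0.5743 0.2095 0.1423] [ 0.9948 -0.5668  0.2278] [-0.0475  0.0313 -0.002 ] -9.907860194417347 w 0.06403498038797444
flange [np.float64(0.1687), np.float64(0.1691), np.float64(0.1694), np.float64(0.1697)] ringtop [np.float64(0.1782), np.float64(0.1785), np.float64(0.1788)] ringctr [0.5746 0.2117 0.1785]
```

View pics/w6.png

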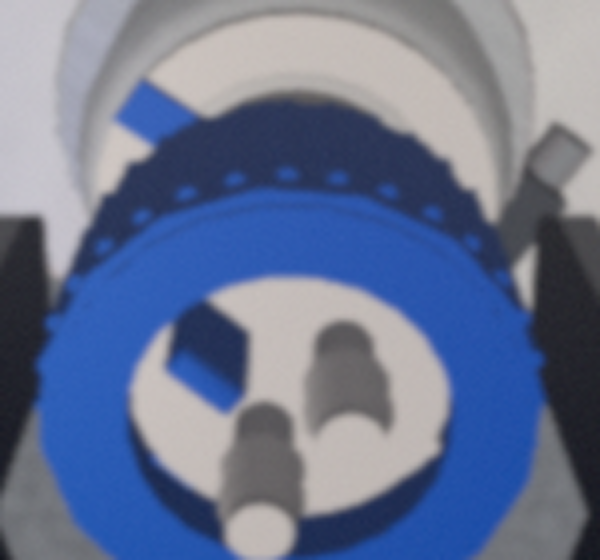

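The insert is seated, and the ring is on the thread at lift about 5.6 mm. The start should be roughly 85° back, so I'll turn back 60° while rising slightly, release and check.

>>> arm_command --turn '[[0,0,0],[0,0,0],[0,0,0],[0,0,0],[0,0,0]]' --xyz '[[0,0,0],[0,0,0],[0,0,0],[0,0,0],[0,0,0]]' --claw '[50,50,50,50,50]' --squeeze 20

```text
time_s: 14.0
position: [0.5746, 0.2096, 0.1431]
tool_rot: [[-0.323, 0.946, 0.001], [0.946, 0.323, 0.0], [-0.0, 0.001, -1.0]]
ft_force: [0.2, -0.3, 3.2]
grip_width: 0.0541
gripper_force: 21.9
```

>>> arm_command --turn '[[0,0,-1],[0,0,-1],[0,0,-1],[0,0,-1],[0,0,-1],[0,0,-1],[0,0,-1],[0,0,-1],[0,0,-1],[0,0,-1],[0,0,-1],[0,0,-1]]' --xyz '[[0,0,-0.003],[0,0,-0.003],[0,0,-0.003],[0,0,-0.003],[0,0,-0.003],[0,0,-0.003],[0,0,-0.003],[0,0,-0.003],[0,0,-0.003],[0,0,-0.003],[0,0,-0.003],[0,0,-0.003]]' --claw '[50,50,50,50,50,50,50,50,50,50,50,50]'

```text
time_s: 15.2
position: [0.5743, 0.2094, 0.1448]
tool_rot: [[-0.982, 0.19, -0.0], [0.19, 0.982, -0.0], [0.0, -0.0, -1.0]]
ft_force: [-1.4, -0.6, 2.8]
grip_width: 0.0537
gripper_force: 22.1
```

>>> arm_command --turn '[[0,0,0],[0,0,0],[0,0,0],[0,0,0]]' --xyz '[[0,0,0],[0,0,0],[0,0,0],[0,0,0]]' --claw '[50,60,60,60]'

```text
time_s: 15.6
position: [0.5744, 0.2095, 0.1444]
tool_rot: [[-0.981, 0.194, -0.0], [0.194, 0.981, -0.0], [0.0, -0.0, -1.0]]
ft_force: [0.6, 0.5, 0.3]
grip_width: 0.06
gripper_force: 0.0
```

```bash
sed -i 's/v<322/v<345/;s/v<305/v<325/' z.py; python3 look.py w7
```

```text
15.6 [0.5744 0.2095 0.1444] [0.5747 0.4771 0.3439] [-0.0067 -0.0507  0.0215] -69.8499619312905 w 0.05998293717115995
flange [np.float64(0.1686), np.float64(0.169), np.float64(0.1694), np.float64(0.1698)] ringtop [np.float64(0.1797), np.float64(0.18), np.float64(0.1804)] ringctr [0.5733 0.209  0.18  ]
```

Lift is now about 7.1 mm and climbing, so the start should be near. I'll go in 20° steps.

>>> arm_command --turn '[[0,0,0],[0,0,0],[0,0,0],[0,0,-1],[0,0,-1],[0,0,-1],[0,0,-1],[0,0,0],[0,0,0],[0,0,0],[0,0,0]]' --xyz '[[0,0,0],[0,0,0],[0,0,0],[0,0,-0.003],[0,0,-0.003],[0,0,-0.003],[0,0,-0.003],[0,0,0],[0,0,0],[0,0,0],[0,0,0]]' --claw '[50,50,50,50,50,50,50,50,60,60,60]'

```text
time_s: 16.75
position: [0.5745, 0.2097, 0.1452]
tool_rot: [[-0.988, -0.153, 0.0], [-0.153, 0.988, 0.0], [-0.0, 0.0, -1.0]]
ft_force: [0.6, -0.4, -0.3]
grip_width: 0.06
gripper_force: 0.0
```

```bash
python3 look.py w8
```

```text
16.75 [0.5745 0.2097 0.1452] [ 0.6388 -0.4295 -0.3157] [-0.0112 -0.0222  0.0473] -89.84989944874508 w 0.0600122958720112
flange [np.float64(0.1685), np.float64(0.169), np.float64(0.1693), np.float64(0.1697)] ringtop [np.float64(0.1803), np.float64(0.1806), np.float64(0.1809)] ringctr [0.5743 0.2104 0.1801]
```

>>> arm_command --turn '[[0,0,0],[0,0,0],[0,0,0],[0,0,-1],[0,0,-1],[0,0,-1],[0,0,-0.4],[0,0,0],[0,0,0],[0,0,0],[0,0,0]]' --xyz '[[0,0,0],[0,0,0],[0,0,0],[0,0,-0.003],[0,0,-0.003],[0,0,-0.003],[0,0,0],[0,0,0],[0,0,0],[0,0,0],[0,0,0]]' --claw '[50,50,50,50,50,50,50,50,60,60,60]'

```text
time_s: 17.9
position: [0.5744, 0.2099, 0.1456]
tool_rot: [[-0.9, -0.436, -0.0], [-0.436, 0.9, 0.001], [-0.0, 0.001, -1.0]]
ft_force: [-0.5, -0.3, -0.0]
grip_width: 0.06
gripper_force: 0.0
```

```bash
python3 look.py w9
```

```text
17.9 [0.5744 0.2099 0.1456] [-0.5301 -0.2729 -0.024 ] [-0.0232 -0.0133 -0.0088] -106.90269509207207 w 0.06003820434235342
flange [np.float64(0.1686), np.float64(0.169), np.float64(0.1693), np.float64(0.1698)] ringtop [np.float64(0.1805), np.float64(0.1808), np.float64(0.1811)] ringctr [0.575  0.2094 0.1803]
```

>>> arm_command --turn '[[0,0,0],[0,0,0],[0,0,0],[0,0,-1],[0,0,-1],[0,0,-0.4],[0,0,0],[0,0,0],[0,0,0],[0,0,0]]' --xyz '[[0,0,0],[0,0,0],[0,0,0],[0,0,0],[0,0,0],[0,0,0],[0,0,0],[0,0,0],[0,0,0],[0,0,0]]' --claw '[50,50,50,50,50,50,50,60,60,60]'

```text
time_s: 18.95
position: [0.5742, 0.2099, 0.1457]
tool_rot: [[-0.79, -0.614, -0.0], [-0.614, 0.79, 0.001], [-0.0, 0.001, -1.0]]
ft_force: [0.0, -0.9, -0.7]
grip_width: 0.0603
gripper_force: 0.0
```

```bash
python3 look.py w10
```

```text
18.95 [0.5742 0.2099 0.1457] [ 0.0295 -0.8716 -0.706 ] [0.0426 0.0031 0.0135] -118.88094559876782 w 0.060273251257445745
flange [np.float64(0.1686), np.float64(0.169), np.float64(0.1693), np.float64(0.1698)] ringtop [np.float64(0.1761), np.float64(0.1764), np.float64(0.1767)] ringctr [0.5743 0.2088 0.1754]
```

The thread start dropped (lift about 3.6 mm) with the insert still seated. Now I'll run it forward 110°.

>>> arm_command --turn '[[0,0,0],[0,0,0],[0,0,0],[0,0,0.5],[0,0,1],[0,0,1],[0,0,1],[0,0,1],[0,0,1],[0,0,1],[0,0,1],[0,0,1]]' --xyz '[[0,0,0],[0,0,0],[0,0,0],[0,0,0.001],[0,0,0.003],[0,0,0.003],[0,0,0.003],[0,0,0.003],[0,0,0.003],[0,0,0.003],[0,0,0.003],[0,0,0.003]]' --claw '[50,50,50,50,50,50,50,50,50,50,50,50]' --squeeze 20

```text
time_s: 20.2
position: [0.5751, 0.2093, 0.1448]
tool_rot: [[-0.996, 0.084, 0.002], [0.084, 0.996, -0.0], [-0.002, -0.0, -1.0]]
ft_force: [3.1, -4.2, 2.7]
grip_width: 0.0537
gripper_force: 23.2
```

>>> arm_command --turn '[[0,0,1],[0,0,1],[0,0,1],[0,0,1],[0,0,1],[0,0,1],[0,0,1],[0,0,1],[0,0,1],[0,0,1],[0,0,1],[0,0,1]]' --xyz '[[0,0,0.003],[0,0,0.003],[0,0,0.003],[0,0,0.003],[0,0,0.003],[0,0,0.003],[0,0,0.003],[0,0,0.003],[0,0,0.003],[0,0,0.003],[0,0,0.003],[0,0,0.003]]' --claw '[50,50,50,50,50,50,50,50,50,50,50,50]'

```text
time_s: 21.4
position: [0.5748, 0.2093, 0.1431]
tool_rot: [[-0.425, 0.905, 0.001], [0.905, 0.425, -0.0], [-0.001, 0.001, -1.0]]
ft_force: [2.5, -3.9, 3.7]
grip_width: 0.0535
gripper_force: 23.3
```

```bash
python3 look.py w11
```

```text
21.4 [0.5748 0.2093 0.1431] [ 2.4998 -3.9479  3.6751] [-0.5389 -0.228   0.0734] -16.20509265189464 w 0.05354993326689737
flange [np.float64(0.1687), np.float64(0.1692), np.float64(0.1695), np.float64(0.1699)] ringtop [np.float64(0.1732), np.float64(0.1735), np.float64(0.1738)] ringctr [0.574  0.2089 0.1723]
```

>>> arm_command --turn '[[0,0,1],[0,0,1],[0,0,1],[0,0,1],[0,0,1],[0,0,1]]' --xyz '[[-0.015,0,0],[0,0,0.003],[0,0,0],[0,0,0],[0,0,0],[0,0,0]]' --claw '[50,50,50,50,50,50]'

```text
time_s: 22.05
position: [0.5747, 0.2091, 0.1426]
tool_rot: [[0.082, 0.997, 0.0], [0.997, -0.082, 0.001], [0.001, -0.0, -1.0]]
ft_force: [0.4, -1.6, 2.8]
grip_width: 0.0534
gripper_force: 23.3
```

```bash
python3 look.py w12
```

```text
22.05 [0.5747 0.2091 0.1426] [ 0.4064 -1.6208  2.7952] [-0.1564 -0.0476  0.0382] 13.627644059786016 w 0.05340535899648033
flange [np.float64(0.1687), np.float64(0.1691), np.float64(0.1695), np.float64(0.1699)] ringtop [np.float64(0.1727), np.float64(0.173), np.float64(0.1734)] ringctr [0.5743 0.209  0.1719]
```

>>> arm_command --turn '[[0,0,1],[0,0,1],[0,0,1],[0,0,0]]' --xyz '[[0,0,0],[0,0,0],[0,0,0],[0,0,0]]' --claw '[50,50,50,50]'

```text
time_s: 22.5
position: [0.5747, 0.2091, 0.1426]
tool_rot: [[0.334, 0.943, -0.0], [0.943, -0.334, 0.001], [0.001, -0.0, -1.0]]
ft_force: [0.5, -0.7, 3.8]
grip_width: 0.0535
gripper_force: 23.3
```

```bash
cat > f.py <<'E'
from h import *
s=env.observe();print(s["time_s"],s["position"],s["ft_force"],s["wrist_torque"],s["q"][5],s["joint_efforts"][5])
E
python3 f.py
```

```text
22.5 [0.5747 0.2091 0.1426] [ 0.4573 -0.7202  3.8313] [-0.0922  0.0203 -0.0095] 28.42085002169082 0.8961906284093857
```

>>> arm_command --turn '[[0,0,1],[0,0,1],[0,0,0]]' --xyz '[[0,0,0],[0,0,0],[0,0,0]]' --claw '[50,50,50]'

```text
time_s: 22.8
position: [0.5747, 0.2091, 0.1426]
tool_rot: [[0.492, 0.871, 0.0], [0.871, -0.492, 0.001], [0.0, -0.0, -1.0]]
ft_force: [-0.0, -0.6, 3.8]
grip_width: 0.054
gripper_force: 23.4
```

```bash
python3 f.py
```

```text
22.8 [0.5747 0.2091 0.1426] [-0.0488 -0.5903  3.8095] [-0.0888 -0.0001 -0.0005] 38.35272127830005 0.8898103795945644
```

>>> arm_command --turn '[[0,0,1],[0,0,0]]' --xyz '[[0,0,0],[0,0,0]]' --claw '[50,50]'

```text
time_s: 23.0
position: [0.5747, 0.2091, 0.1426]
tool_rot: [[0.565, 0.825, 0.0], [0.825, -0.565, 0.0], [0.0, -0.0, -1.0]]
ft_force: [0.4, -0.2, 5.1]
grip_width: 0.0539
gripper_force: 23.4
```

```bash
python3 f.py
```

```text
23.0 [0.5747 0.2091 0.1426] [ 0.4035 -0.1809  5.1302] [ 0.0157  0.007  -0.0315] 43.317750164925286 0.8160318061709404
```

>>> arm_command --turn '[[0,0,1],[0,0,1],[0,0,0]]' --xyz '[[0,0,0],[0,0,0],[0,0,0]]' --claw '[50,50,50]'

```text
time_s: 23.3
position: [0.5747, 0.2091, 0.1426]
tool_rot: [[0.7, 0.714, -0.0], [0.714, -0.7, 0.0], [0.0, -0.0, -1.0]]
ft_force: [-1.3, 0.6, 4.2]
grip_width: 0.0537
gripper_force: 23.5
```

```bash
python3 look.py w13
```

```text
23.3 [0.5747 0.2091 0.1426] [-1.3044  0.5702  4.1976] [ 0.1046  0.0199 -0.0103] 53.30002138409291 w 0.05373008458724318
flange [np.float64(0.1687), np.float64(0.1691), np.float64(0.1694), np.float64(0.1698)] ringtop [np.float64(0.1727), np.float64(0.173), np.float64(0.1733)] ringctr [0.5747 0.209  0.1719]
```

>>> arm_command --turn '[[0,0,1],[0,0,1],[0,0,0]]' --xyz '[[0,0,0],[0,0,0],[0,0,0]]' --claw '[50,50,50]'

```text
time_s: 23.65
position: [0.5747, 0.2091, 0.1425]
tool_rot: [[0.813, 0.582, -0.0], [0.582, -0.813, 0.001], [0.0, -0.0, -1.0]]
ft_force: [-0.3, 0.1, 4.2]
grip_width: 0.0535
gripper_force: 23.5
```

```bash
python3 f.py
```

```text
23.65 [0.5747 0.2091 0.1425] [-0.2909  0.0761  4.2086] [ 0.21    0.1485 -0.0259] 63.330168750441544 0.7779696956276894
```

>>> arm_command --turn '[[0,0,1],[0,0,0]]' --xyz '[[0,0,0],[0,0,0]]' --claw '[50,50]'

```text
time_s: 23.85
position: [0.5747, 0.2091, 0.1425]
tool_rot: [[0.861, 0.509, -0.0], [0.509, -0.861, 0.0], [0.0, -0.0, -1.0]]
ft_force: [-1.1, 0.9, 3.7]
grip_width: 0.0538
gripper_force: 23.6
```

```bash
python3 f.py
```

```text
23.85 [0.5747 0.2091 0.1425] [-1.0608  0.9128  3.7192] [ 0.2977  0.1203 -0.1213] 68.30915181165652 0.6666291318833828
```

>>> arm_command --turn '[[0,0,1],[0,0,0]]' --xyz '[[0,0,0],[0,0,0]]' --claw '[50,50]'

```text
time_s: 24.05
position: [0.5747, 0.2091, 0.1425]
tool_rot: [[0.902, 0.432, -0.0], [0.432, -0.902, 0.0], [0.0, -0.0, -1.0]]
ft_force: [-1.1, 1.1, 4.3]
grip_width: 0.0539
gripper_force: 23.6
```

```bash
python3 f.py
```

```text
24.05 [0.5747 0.2091 0.1425] [-1.0506  1.0685  4.2552] [ 0.3352  0.1737 -0.1605] 73.30806504209767 0.6016254052519798
```

Resistance has begun and reads about 0.15 N·m. One more 5°.

>>> arm_command --turn '[[0,0,1],[0,0,0],[0,0,0]]' --xyz '[[0,0,0],[0,0,0],[0,0,0]]' --claw '[50,50,50]'

```text
time_s: 24.35
position: [0.5747, 0.209, 0.1425]
tool_rot: [[0.936, 0.353, -0.0], [0.353, -0.936, 0.0], [0.0, -0.0, -1.0]]
ft_force: [-0.6, 2.5, 4.1]
grip_width: 0.0535
gripper_force: 23.6
```

```bash
python3 look.py w14
```

```text
24.35 [0.5747 0.209  0.1425] [-0.5534  2.5437  4.1329] [ 0.5008  0.1933 -0.1781] 78.24722365791204 w 0.053450527610555486
flange [np.float64(0.1686), np.float64(0.169), np.float64(0.1693), np.float64(0.1697)] ringtop [np.float64(0.1726), np.float64(0.1729), np.float64(0.1732)] ringctr [0.5742 0.209  0.1718]
```

About 0.18 N·m is finger-tight. I'll release and retreat.

>>> arm_command --turn '[[0,0,0],[0,0,0],[0,0,0],[0,0,0],[0,0,0],[0,0,0],[0,0,0],[0,0,0],[0,0,0],[0,0,0],[0,0,0]]' --xyz '[[0,0,0],[0,0,0],[0,0,0],[0,0,-0.1],[0,0,-0.3],[0,0,-0.5],[0,0,-0.5],[0,0,-0.4],[0,0,-0.2],[0,0,0],[0,0,0]]' --claw '[72,72,72,72,72,72,72,72,72,72,72]'

```text
time_s: 25.5
position: [0.5745, 0.2088, 0.2415]
tool_rot: [[0.937, 0.348, -0.001], [0.348, -0.937, -0.0], [-0.001, -0.0, -1.0]]
ft_force: [0.4, 1.0, -0.5]
grip_width: 0.0722
gripper_force: 0.0
```

Run:
```python
from h import *
s=env.observe();print(s["time_s"],s["position"],s["ft_force"],s["wrist_torque"],s["grip_width"])
c=cam("wrist");K,R,t=c;im,d=imaging.get_image("wrist")
v,u=np.mgrid[0:400,0:640];P=np.stack([(u-K[0,2])/K[0,0]*d,(v-K[1,2])/K[1,1]*d,d],-1);W=(P-t)@R
r=np.hypot(W[...,0]-.5745,W[...,1]-.2085);ok=(d>0)&(W[...,2]<.2)
hsv=cv2.cvtColor(im,cv2.COLOR_BGR2HSV);bl=(hsv[...,0]>100)&(hsv[...,0]<130)&(hsv[...,1]>120)
a=W[ok&(r<.0145)&~bl&(abs(W[...,2]-.169)<.005)];b=W[ok&(r>.018)&(r<.0255)&bl]
print(len(a),np.median(a[:,2]),len(b),np.median(b[:,2]))
print((b.min(0)+b.max(0))/2)
cv2.imwrite("pics/end.png",im)
```

```text
25.5 [0.5745 0.2088 0.2415] [ 0.3936  0.9509 -0.4749] [ 0.0152  0.0478 -0.0397] 0.07222202153602446
667 0.16929904306025426 1558 0.1726699922560887
[0.5745 0.2084 0.1727]
```

View pics/end.png

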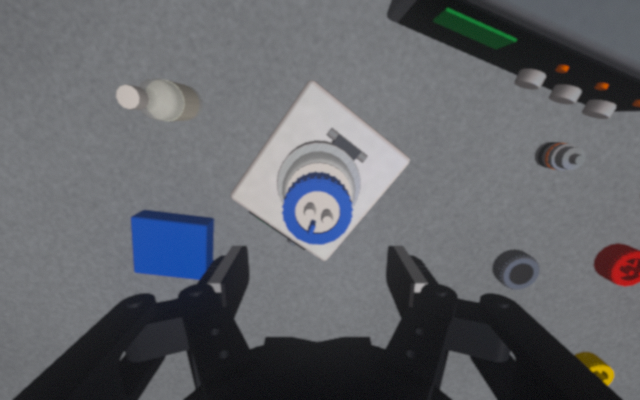

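The cap sits level on the neck at (317,209), the ring is home (top 0.1727, flange 0.1693), the gripper is clear and the other things are undisturbed. Handing in.

```bash
python3 -c "
from rig import env
print(env.close_job())"
```

```text
the job is handed in; nothing more can be done
None
```

I fitted the cap with its tab in the slot, turned the ring back until it dropped, ran it home to about 0.18 N·m and let go; the job is handed in, but `close_job()` returned no verdict.

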